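Probe the drying chest and hold its sprung hatch just under balance

ROBOT

A 7-joint arm with a two-finger parallel gripper is mounted at the origin on the work surface. World frame = base frame: x ahead of the robot, y to its left, z up, the work surface at z = 0. Lengths are in m, angles in rad, forces in N, time in s.
With the tool pointing down it reaches from about 0.425 to 0.875 m from the base axis. Payload 8.4 kg.
Tool frame: the origin (TCP) lies at the very end of the fingers, on their centre line; the grasp point (between the pads) lies ctrl.grip_depth behind it (ctrl.grip_depth is the distance from the TCP to the grasp point, in m); z points along the fingers, y is the line along which they close (so a half turn about z gives the same grasp; the last joint's range is limited). The gripper opens to 85 mm and grips with 20 to 120 N. Pads are 22 mm wide; open, the fingers measure 114 mm over their backs; the gripper's body (76 mm by 85 mm) begins 54 mm behind the grasp point. The pads swing forward as they close: fully open they stand 13 mm farther back than shut.
Start: joints at [1.2, 0.333, 0.04, 1.465, -0.013, 1.343, -0.059], TCP at [0.174, -0.626, 0.231] pointing down, gripper open.
Joint ranges: [-2.58, 2.58], [-0.38, 2.09], [-1.3, 1.39], [0.25, 2.4], [-1.5, 4.64], [0.08, 2.09], [-2.65, 2.65]. Speed limits (rad/s): [2.22, 2.22, 2.79, 2.79, 3.14, 3.14, 3.14].

INTERFACE

Orientations are given as [roll, pitch, yaw] about the fixed x, y, z axes, in that order (R = Rz(yaw) Ry(pitch) Rx(roll)).
In Python, from cell import ctrl gives the robot as it stands.
- The arm moves only by the tool send_rows, never from a script. Its argument "targets" is one flat list of numbers, 5 for each row, row after row: the shift along the tool's x, y, z in units of 0.25 m (1.0 is 0.25 m), then the turn about the tool's z in units of 2 rad (1.0 is 2 rad), then the gripper command: -1 is shut, 1 is fully open, values between are in proportion. A call has exactly 10 rows; each row is the pose to reach, as a shift and turn from the pose commanded when the call began, along the tool's axes at that moment; what a row does not reach only later rows make up. A row lasts 1/12 s, in which the tool goes at most 41.7 mm and 7.16 degrees, less where a joint would pass 70% of its speed; a pose out of reach is approached as far as the arm can. A call with a number of a shift or a turn outside -1 to 1 is refused whole. A call with a gripper value outside its range is refused whole. The fingers move at their own pace and stop on an object; "force" is the grip in N (left out, the last holds). Time passes only in rows, so rows that repeat a pose let the fingers close, or fill a call up. It gives the time, the measured TCP pose, the force, the opening and the grip force at its end, in the units of the state.
- ctrl.observe(): the state, without advancing time (a new reading comes with each control period).
- ctrl.capture(name): name is "side" or "top" or "wrist"; returns a dict with "img" (384x512x3 uint8, red, green, blue), "z_map" (384x512 float32, m along the optical axis (not along the pixel's ray), 0 where there is no reading), "fx", "fy", "cx", "cy" (pixels), "position" and "rotation" of the camera in the world. Camera axes: x right, y up, looking along -z (the intrinsics and any distortion apply to the point x, -y, -z); pixel columns grow to the right and rows downward; lengths in m; the calibration is good to about 2 mm. A picture is of the moment at which its call begins.
- ctrl.sign_off(): hands the job in; it is judged then, once.
The state is a dict: "time_s": time; "qpos": joint angles; "joint_vel": joint speeds; "tau": joint torques, N m; "position": TCP position; "tool_rot": TCP orientation; "wrist_force": force on the tool from outside, world axes, zero at the start; "torque": the same for the moment, N m; "width": finger opening in m; "gripper_force": force on a finger pad.
Only numpy, scipy, OpenCV 4.12 (cv2) and the standard library are available. Lean on these libraries where they do the work, as an engineer would, in place of code of your own. Each camera call takes 0.05 s, during which the arm holds its last target. There are 200 camera calls.

TASK

Check the small drying chest: take the stem thermometer out of its stand, push its stem down into the narrow tube on the side of the chest until the head sits fully home, and let go of it. Then raise the chest's red sprung hatch past its balance point (red mark), without letting it fly wide open, bring it back into the green band just below the balance point and hold it steady there; the program finishes while the gripper is still holding it. Leave the hammer and the jar alone.

Things in the scene. Friction and masses are not known exactly. Their poses are not given: they have to be found in the camera images.
- thermo_centre (a point): Centre of the thermometer's head, an upright black cylinder (steel rim, white dial on top) 32 mm in diameter, 40 mm high; this point is on its axis, 20 mm above its underside. Below the head hangs a steel stem 7 mm in diameter, 80 mm long, tip tapered. About 60 g. z is up along the axis. At the start the stem is in the stand's tube, the head resting on it, its underside 100 mm above the table.
- stand: Fixed stand for the thermometer: a wooden foot 80 x 80 x 12 mm with an upright brass tube, 24 mm outside, 14 mm inside, its open top 100 mm above the table. Origin: centre of its underside, on the tube's axis.
- well_mouth (a point): Centre of the mouth of the narrow upright steel tube (20 mm outside, 11 mm inside; top 10 mm flared to 29 mm outside, 20 mm inside) on the chest's left (+y) side, 55 mm from its wall; mouth 130 mm above the table, 124 mm deep. Thermometer fully home: its head rests on the mouth, thermo_centre 20 mm above this point. Axes as the chest's: x front to hinge side, y left, z up.
- hatch_hinge (a point): Middle of the hatch's hinge line on the fixed chest, 134 mm above the table. Chest: green steel box 240 (x, front to back) x 260 (y) x 130 mm high, centre 120 mm to -x of this point, front facing the robot at yaw 0. y is the hinge line; x points from the front towards the hinge. The white dial (180 mm disc) stands upright 140 mm to -y of this point, its top 224 mm above the table.
- hatch_handle (a point): Middle of the black handle bar: round, 12 mm thick, 130 mm long, parallel to the hinge line, on a post at either end, its centre 42 mm above the top of the 250 x 270 mm red hatch plate. Shut: 190 mm to -x of hatch_hinge (chest axes) and 52 mm above it; it swings round the hinge line with the hatch. x, y as the chest's when shut; z square to the plate.
- hatch (a joint): Hatch opening angle, rad: 0 shut, 1.6 wide open; opening raises the front edge. Balance point 0.955 (red mark on the white dial, right side, black pointer): below it the sprung hatch falls shut, above it it swings open by itself. Green band just below: 0.68 to 0.92. Past balance: above 1.0. Flying wide open: beyond 1.45. Lifting takes about 2.3 N at the handle, near balance almost none.
- hammer: Loose hammer lying on the table, 260 mm long, along its x; origin under its middle. To be left alone.
- jar: Loose amber jar with an orange cap, 56 mm in diameter, 90 mm high; origin at the centre of its underside. To be left alone.
There are look-alikes about, which are no part of the job. Of the things that look like the part that bears thermo_centre, the largest one is meant.

How it is judged:
By the outcome, as a careful person would: the job done as asked, in the order asked, and still so for the second after the job is handed in, while the arm keeps its last pose, push and grip.
It also fails if it takes over 66 s, if anything falls off the work surface, if the arm or the gripper's body presses on something with over 40 N, if the wrist force passes 120 N, or if a joint passes its speed limit or range.

## Working session

There is one attempt and no reset: what is moved stays moved. The work goes in short steps, Python scripts to look and compute and a tool call to move; the robot and the scene stay as the last step left them, time stands still between calls to the robot, and variables do not carry over. Pictures are saved under pics/ and viewed, at most 13 in all, crops included, and the job is handed in when it is done.

Besides the shell and the picture viewer there is one more tool, called after "Request:" by a JSON object that holds its "fn" and its "kwargs", one argument or row to a line. send_rows: Moves the arm, as the interface text tells. Shifts and turns lie within -1 to 1; 1 stands for 0.25 m of shift or 2 rad of turn. Its arguments: {"type":"object","properties":{"targets":{"type":"array","items":{"type":"number","minimum":-1,"maximum":1}},"force":{"type":"number"}},"required":["targets"]}

```bash
mkdir -p pics; ls
cat > h.py <<'E'
import numpy as np, cv2
from cell import ctrl
def cap(n,save=None):
    c=ctrl.capture(n)
    np.savez(''+n+'.npz',**{k:np.array(v) for k,v in c.items()})
    if save: cv2.imwrite('pics/'+save,c['img'][:,:,::-1])
    return c
def ld(n): return np.load(''+n+'.npz',allow_pickle=True)
def world(c,u,v,z=None):
    z=c['z_map'][int(v),int(u)] if z is None else z
    p=np.array([(u-c['cx'])/c['fx']*z,-(v-c['cy'])/c['fy']*z,-z])
    return c['rotation']@p+c['position']
def cloud(c):
    v,u=np.mgrid[:384,:512]; z=c['z_map']
    p=np.stack([(u-c['cx'])/c['fx']*z,-(v-c['cy'])/c['fy']*z,-z],-1)
    return p@c['rotation'].T+c['position']
E
python3 - <<'E'
from h import *
a=cap('side');b=cap('top')
cv2.imwrite('pics/a.png',cv2.resize(np.hstack([a['img'],b['img']])[:,:,::-1],(800,300)))
cv2.imwrite('pics/top.png',cv2.resize(b['img'][:,:,::-1],(800,600)))
cv2.imwrite('pics/side.png',cv2.resize(a['img'][:,:,::-1],(800,600)))
for c in (a,b): print({k:v for k,v in c.items() if k not in('img','z_map')})
s=ctrl.observe();print(s,ctrl.grip_depth)
E
```

```text
pics
{'fx': 473.71582965269874, 'fy': 473.71582965269874, 'cx': 255.2088647805875, 'cy': 189.56607046602122, 'position': array([-0.18410636,  0.71834889,  0.91561523]), 'rotation': array([ 9.11684251e-01,  1.26791231e-03, -2.34822759e+00])}
{'fx': 452.20317975979646, 'fy': 452.20317975979646, 'cx': 250.88792225802493, 'cy': 196.2663633546672, 'position': array([ 0.30887629, -0.02134344,  1.56142535]), 'rotation': array([ 0.17988313,  0.01167522, -1.59377452])}
{'time_s': 0.1, 'qpos': array([ 1.19980408,  0.33384084,  0.03990923,  1.46616513, -0.01341511,
        1.34329185, -0.05849594]), 'joint_vel': array([-0.00090369, -0.00105526,  0.00024681, -0.00052988, -0.00086828,
        0.00121996,  0.00072477]), 'tau': array([ 3.24389628e-03, -6.60021257e+01,  1.36970982e+00, -4.06472576e+01,
        1.69136276e-02,  9.04404733e-03, -1.53586950e-05]), 'position': array([ 0.1743505 , -0.62576397,  0.23051897]), 'tool_rot': array([-3.14015693e+00,  9.31734847e-05,  2.71743640e-01]), 'wrist_force': array([-0.11721027,  0.62199206,  0.14728157]), 'torque': array([-0.00156719,  0.04829632, -0.02582637]), 'gripper_force': 0.0, 'width': 0.08555231494875092} 0.0187
```

View pics/top.png

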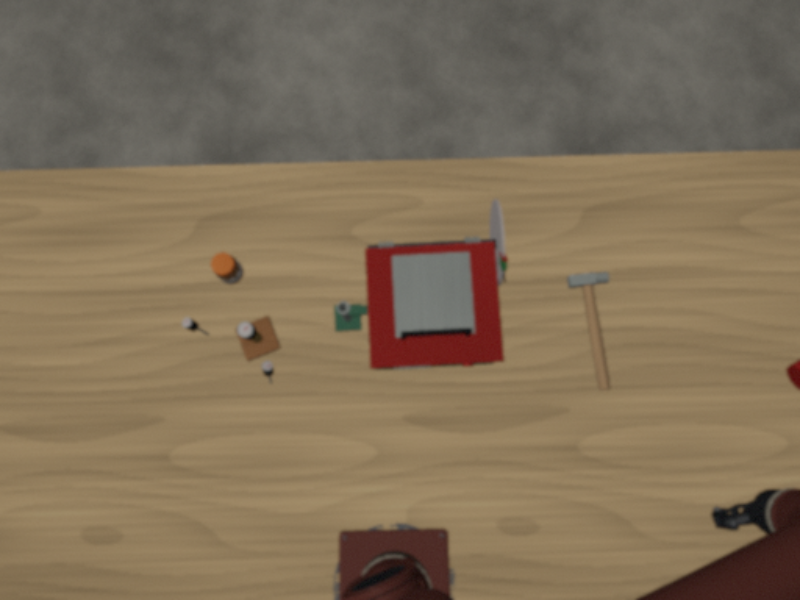

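View pics/side.png

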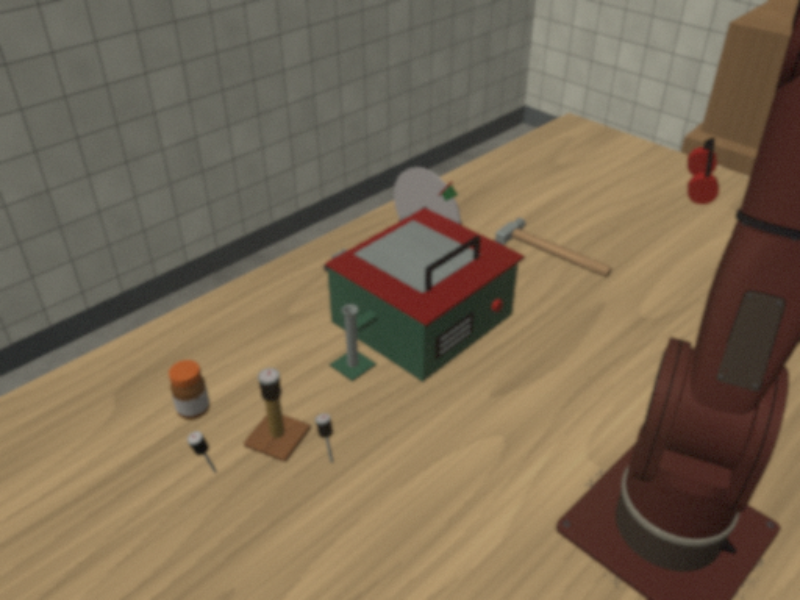

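Candidates for the thermometer head (top view, 800x600): in the stand (247,330), loose (190,324) and loose (267,369). The one in the stand is the largest and matches the description, and side view (270,383) agrees. The chest's well is at (345,307), the hatch at (435,303), the jar at (224,264) and the hammer at (592,330).

```bash
cat >> h.py <<'E'
from scipy.spatial.transform import Rotation as Ro
_w=world
def fix(c):
    c=dict(c); c['rotation']=Ro.from_euler('xyz',np.array(c['rotation'])).as_matrix(); 
    return c
E
python3 - <<'E'
from h import *
for n in('top','side'):
    c=fix(ld(n)); W=cloud(c); im=c['img'].astype(int)
    X,Y,Z=W[...,0],W[...,1],W[...,2]; ok=c['z_map']>0
    s=[('jar',0,224,264),('l1',0,190,324),('l2',0,267,369),('th',0,247,330),('well',0,345,307)] if n=='top' else [('th',0,268,374),('l1',0,197,438),('l2',0,323,420),('well',0,351,309)]
    for k,_,u,v in s: print(n,k,world(c,u*.64,v*.64).round(3))
    red=(im[...,0]>110)&(im[...,1]<50)&(im[...,2]<50)&ok&(Z>.12)&(Z<.16)&(X>.3)
    pts=W[red][:,:2].astype(np.float32); print('red',red.sum(),Z[red].mean(),cv2.minAreaRect(pts))
    print(cv2.boxPoints(cv2.minAreaRect(pts)).round(3).tolist())
    for nm,m in (('bar',ok&(Z>.165)&(Z<.2)&(X>.4)&(X<.8)&(abs(Y)<.2)),('head',ok&(Z>.125)&(Z<.16)&(X>.4)&(X<.8)&(Y>.28)&(Y<.45)),('welltop',ok&(Z>.11)&(Z<.14)&(X>.4)&(X<.8)&(Y>.12)&(Y<.2))):
        p=W[m]; print(nm,m.sum(),p.mean(0).round(4),p.min(0).round(3),p.max(0).round(3)) if m.sum() else print(nm,0)
t=fix(ld('side'));
cr=t['img'][215:310,110:230][:,:,::-1]; cv2.imwrite('pics/c1.png',cv2.resize(cr,None,fx=6,fy=6,interpolation=cv2.INTER_CUBIC))
E
```

```text
top jar [0.68  0.349 0.085]
top l1 [0.552 0.42  0.082]
top l2 [0.452 0.255 0.082]
top th [0.526 0.285 0.144]
top well [0.574 0.088 0.113]
red 3173 0.14400975054996468 ((0.5716040730476379, -0.09398092329502106), (0.24824990332126617, 0.26293182373046875), 1.3942402601242065)
[[0.4440000057220459, 0.03400000184774399], [0.45100000500679016, -0.2280000001192093], [0.6990000009536743, -0.22200000286102295], [0.6919999718666077, 0.03999999910593033]]
bar 184 [ 0.5056 -0.0941  0.1898] [ 0.499 -0.163  0.166] [ 0.513 -0.025  0.196]
head 79 [0.5281 0.2927 0.1396] [0.513 0.28  0.126] [0.545 0.307 0.151]
welltop 0
side th [0.534 0.29  0.138]
side l1 [0.546 0.417 0.086]
side l2 [0.445 0.261 0.084]
side well [0.578 0.084 0.122]
red 2098 0.1438302216602481 ((0.5721695423126221, -0.09173735976219177), (0.24197961390018463, 0.2691500782966614), 1.5547078847885132)
[[0.4480000138282776, 0.03999999910593033], [0.45500001311302185, -0.23000000417232513], [0.6970000267028809, -0.22300000488758087], [0.6890000104904175, 0.04600000008940697]]
bar 229 [ 0.5059 -0.0884  0.1856] [ 0.499 -0.166  0.165] [ 0.514 -0.022  0.194]
head 147 [0.5266 0.2951 0.1371] [0.513 0.281 0.125] [0.547 0.308 0.144]
welltop 0
```

View pics/c1.png

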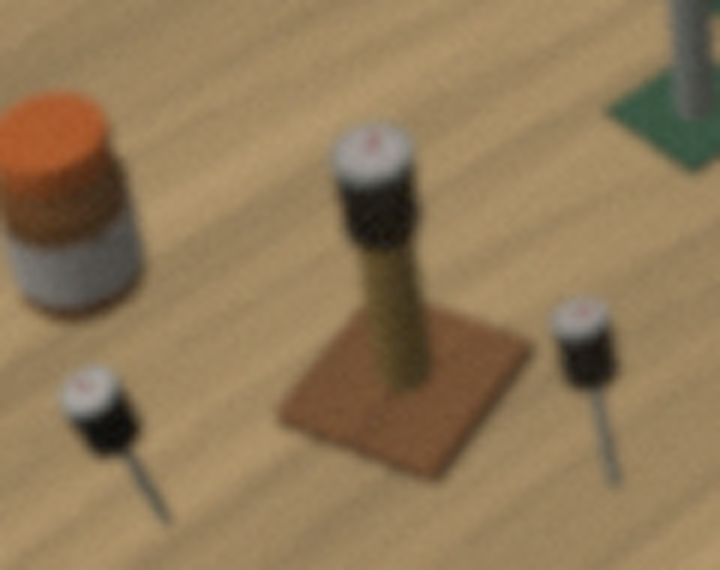

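The crop confirms it: the head in the stand (375,190) is larger than the loose ones at (100,410) and (585,340).

```bash
cat >> h.py <<'E'
def to(x,y,z,yaw=None,frm=None):
    s=ctrl.observe(); p=s['position'];r=s['tool_rot']; R=Ro.from_euler('xyz',r).as_matrix()
    d=R.T@(np.array([x,y,z])-p)/.25; t=0 if yaw is None else -((yaw-r[2]+np.pi)%(2*np.pi)-np.pi)/2
    print('shift',d.round(4),'turn',round(t,4),'| at',p.round(4),r.round(3),'F',s['wrist_force'].round(1),'t',s['time_s'],'w',round(s['width'],4))
E
python3 -c "
from h import *
to(.38,-.46,.34,.8)"
```

```text
shift [ 0.9703 -0.4186 -0.4374] turn -0.2641 | at [ 0.1744 -0.6258  0.2305] [-3.14   0.     0.272] F [-0.1  0.6  0.1] t 0.1 w 0.0856
```

Request:
{"fn": "send_rows", "kwargs": {
  "targets": [0.97,-0.42,-0.44,-0.26,1,0.97,-0.42,-0.44,-0.26,1,0.97,-0.42,-0.44,-0.26,1,0.97,-0.42,-0.44,-0.26,1,0.97,-0.42,-0.44,-0.26,1,0.97,-0.42,-0.44,-0.26,1,0.97,-0.42,-0.44,-0.26,1,0.97,-0.42,-0.44,-0.26,1,0.97,-0.42,-0.44,-0.26,1,0.97,-0.42,-0.44,-0.26,1],
  "force": 60
}}

```text
time_s: 0.93
position: [0.3793, -0.4602, 0.3407]
tool_rot: [-3.141, 0.001, 0.792]
wrist_force: [-0.5, -0.9, -0.5]
width: 0.0854
gripper_force: 0.0
```

```bash
python3 -c "
from h import *
to(.48,-.22,.34,1.6)"
```

```text
shift [ 0.9668 -0.3886  0.0026] turn -0.4042 | at [ 0.3793 -0.4602  0.3407] [-3.141e+00  1.000e-03  7.920e-01] F [-0.5 -0.9 -0.5] t 0.9333 w 0.0854
```

Request:
{"fn": "send_rows", "kwargs": {
  "targets": [0.96,-0.39,0,-0.4,1,0.96,-0.39,0,-0.4,1,0.96,-0.39,0,-0.4,1,0.96,-0.39,0,-0.4,1,0.96,-0.39,0,-0.4,1,0.96,-0.39,0,-0.4,1,0.96,-0.39,0,-0.4,1,0.96,-0.39,0,-0.4,1,0.96,-0.39,0,-0.4,1,0.96,-0.39,0,-0.4,1]
}}

```text
time_s: 1.77
position: [0.4781, -0.2228, 0.3407]
tool_rot: [-3.14, 0.0, 1.587]
wrist_force: [-0.4, -0.1, -0.2]
width: 0.0853
gripper_force: 0.0
```

Request:
{"fn": "send_rows", "kwargs": {
  "targets": [1,0.1,0,0,1,1,0.1,0,0,1,1,0.1,0,0,1,1,0.1,0,0,1,1,0.1,0,0,1,1,0.1,0,0,1,1,0.1,0,0,1,1,0.1,0,0,1,1,0.1,0,0,1,1,0.1,0,0,1]
}}

```text
time_s: 2.6
position: [0.499, 0.0273, 0.341]
tool_rot: [-3.141, 0.0, 1.587]
wrist_force: [-0.6, -0.4, 0.6]
width: 0.0853
gripper_force: 0.0
```

```bash
python3 -c "
from h import *
w=cap('wrist');t=cap('top')
cv2.imwrite('pics/w1.png',cv2.resize(w['img'][:,:,::-1],(800,600)))
w=fix(w);print(w['position'],w['rotation'].round(2).tolist())
to(.528,.22,.26,1.597)"
```

```text
[0.49715544 0.10097085 0.48380654] [[1.0, -0.02, -0.0], [0.02, 0.96, 0.29], [-0.0, -0.29, 0.96]]
shift [0.7666 0.1294 0.3244] turn -0.0045 | at [0.499  0.0278 0.3411] [-3.141  0.     1.588] F [ 0.5 -0.2 -0.3] t 2.7 w 0.0853
```

View pics/w1.png

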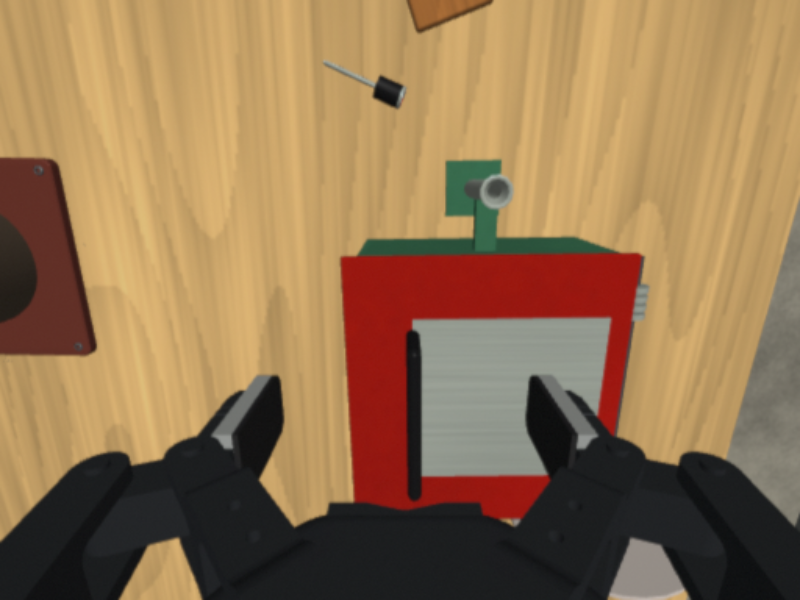

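The wrist view shows the well mouth at (496,191), the handle bar from (413,335) to (414,495), hatch left corners at (342,257) and (642,255), and a loose look-alike at (390,92).

```bash
cat >> h.py <<'E'
def plane(c,u,v,h):
    a=world(c,u,v,1.0); o=np.array(c['position']); d=a-o; return o+d*(h-o[2])/d[2]
E
python3 -c "
from h import *
w=fix(ld('wrist'));k=.64
print('well',plane(w,496.5*k,191*k,.13))
for n,u,v,h in (('bar0',413,335,.192),('bar1',414,495,.192),('L',342,257,.144),('Rr',642,255,.144),('l2',390,92,.0)): print(n,plane(w,u*k,v*k,h).round(4), world(w,u*k,v*k).round(4))
to(.528,.22,.26,1.597)"
```

```text
well [0.57272864 0.09174116 0.13      ]
bar0 [ 0.5052 -0.0118  0.192 ] [ 0.5062 -0.0253  0.1572]
bar1 [ 0.5092 -0.1574  0.192 ] [ 0.5093 -0.1576  0.1917]
L [0.4464 0.0375 0.144 ] [0.4251 0.0109 0.0014]
Rr [0.6936 0.0431 0.144 ] [0.6936 0.0431 0.144 ]
l2 [0.4803 0.1872 0.    ] [0.4811 0.1832 0.0224]
shift [0.7666 0.1294 0.3244] turn -0.0045 | at [0.499  0.0278 0.3411] [-3.141  0.     1.588] F [ 0.5 -0.2 -0.3] t 2.7 w 0.0853
```

Request:
{"fn": "send_rows", "kwargs": {
  "targets": [0.77,0.13,0.16,0,1,0.77,0.13,0.16,0,1,0.77,0.13,0.16,0,1,0.77,0.13,0.16,0,1,0.77,0.13,0.16,0,1,0.77,0.13,0.16,0,1,0.77,0.13,0.16,0,1,0.77,0.13,0.16,0,1,0.77,0.13,0.16,0,1,0.77,0.13,0.16,0,1]
}}

```text
time_s: 3.53
position: [0.528, 0.2212, 0.3017]
tool_rot: [3.141, 0.001, 1.589]
wrist_force: [0.0, 0.3, -0.1]
width: 0.0855
gripper_force: 0.0
```

```bash
python3 -c "
from h import *
w=cap('wrist')
cv2.imwrite('pics/w2.png',cv2.resize(w['img'][:,:,::-1],(800,600)))
to(.528,.294,.26,1.597)"
```

```text
shift [0.2902 0.0055 0.1668] turn -0.004 | at [0.5279 0.2214 0.3017] [3.141 0.    1.589] F [0.2 1.2 0.5] t 3.5833 w 0.0854
```

View pics/w2.png

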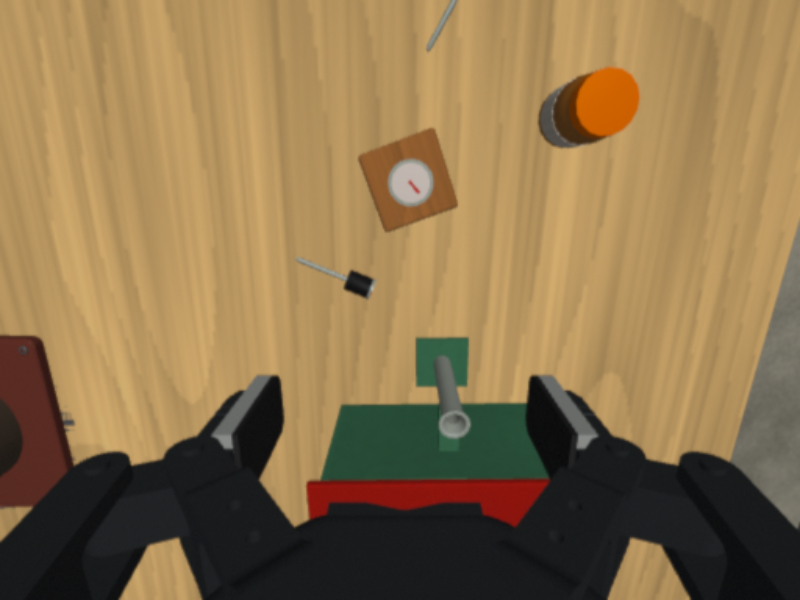

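The head's dial is at (411,183), concentric with the stand foot. The well mouth is at (454,424) and the jar at (605,103), well clear.

```bash
python3 -c "
from h import *
w=fix(ld('wrist'));k=.64
print('well',plane(w,454*k,424*k,.13).round(4)); p=plane(w,411*k,183*k,.14);print('th',p.round(4),world(w,411*k,183*k).round(4))
to(p[0],p[1],.2,1.597); to(p[0],p[1],.105,1.597)"
```

```text
well [0.5725 0.0915 0.13  ]
th [0.5307 0.2914 0.14  ] [0.5307 0.2914 0.1416]
shift [0.2796 0.0161 0.4068] turn -0.004 | at [0.5279 0.2214 0.3017] [3.141 0.    1.589] F [0.2 1.2 0.5] t 3.5833 w 0.0854
shift [0.2798 0.0158 0.7868] turn -0.004 | at [0.5279 0.2214 0.3017] [3.141 0.    1.589] F [0.2 1.2 0.5] t 3.5833 w 0.0854
```

Request:
{"fn": "send_rows", "kwargs": {
  "targets": [0.14,0.01,0.1,0,1,0.28,0.016,0.25,0,1,0.28,0.016,0.36,0,1,0.28,0.016,0.46,0,1,0.28,0.016,0.56,0,1,0.28,0.016,0.66,0,1,0.28,0.016,0.73,0,1,0.28,0.016,0.785,0,1,0.28,0.016,0.785,0,1,0.28,0.016,0.785,0,1]
}}

```text
time_s: 4.42
position: [0.5301, 0.2926, 0.1053]
tool_rot: [-3.141, 0.0, 1.591]
wrist_force: [0.2, 0.5, 0.9]
width: 0.0854
gripper_force: 0.0
```

Request:
{"fn": "send_rows", "kwargs": {
  "targets": [0,0,0,0,-1,0,0,0,0,-1,0,0,0,0,-1,0,0,0,0,-1,0,0,0,0,-1,0,0,0,0,-1,0,0,0,0,-1,0,0,0,0,-1,0,0,0,0,-1,0,0,0,0,-1],
  "force": 50
}}

```text
time_s: 5.25
position: [0.5303, 0.2933, 0.106]
tool_rot: [3.141, -0.0, 1.592]
wrist_force: [-0.9, -1.2, 6.0]
width: 0.0311
gripper_force: 49.1
```

```bash
python3 -c "
from h import *
to(.5307,.2914,.2)"
```

```text
shift [-0.0074  0.002  -0.3761] turn 0 | at [0.5303 0.2933 0.106 ] [ 3.141 -0.     1.592] F [-0.9 -1.2  6. ] t 5.25 w 0.0311
```

Request:
{"fn": "send_rows", "kwargs": {
  "targets": [0,0,-0.05,0,-1,0,0,-0.12,0,-1,0,0,-0.2,0,-1,0,0,-0.28,0,-1,0,0,-0.36,0,-1,0,0,-0.44,0,-1,0,0,-0.52,0,-1,0,0,-0.58,0,-1,0,0,-0.58,0,-1,0,0,-0.58,0,-1]
}}

```text
time_s: 6.08
position: [0.53, 0.2934, 0.2511]
tool_rot: [3.14, -0.001, 1.592]
wrist_force: [-0.7, -0.5, -1.1]
width: 0.0306
gripper_force: 49.5
```

```bash
python3 -c "
from h import *
w=cap('wrist')
cv2.imwrite('pics/w3.png',cv2.resize(w['img'][:,:,::-1],(800,600)))
to(.5725,.12,.25,1.597);to(.5725,.0915,.25,1.597)"
```

```text
shift [-0.6954  0.1565 -0.    ] turn -0.0026 | at [0.5297 0.293  0.25  ] [3.142 0.    1.592] F [-0.2  0.1 -0.6] t 6.1333 w 0.0309
shift [-0.8093  0.1541  0.    ] turn -0.0026 | at [0.5297 0.293  0.25  ] [3.142 0.    1.592] F [-0.2  0.1 -0.6] t 6.1333 w 0.0309
```

View pics/w3.png

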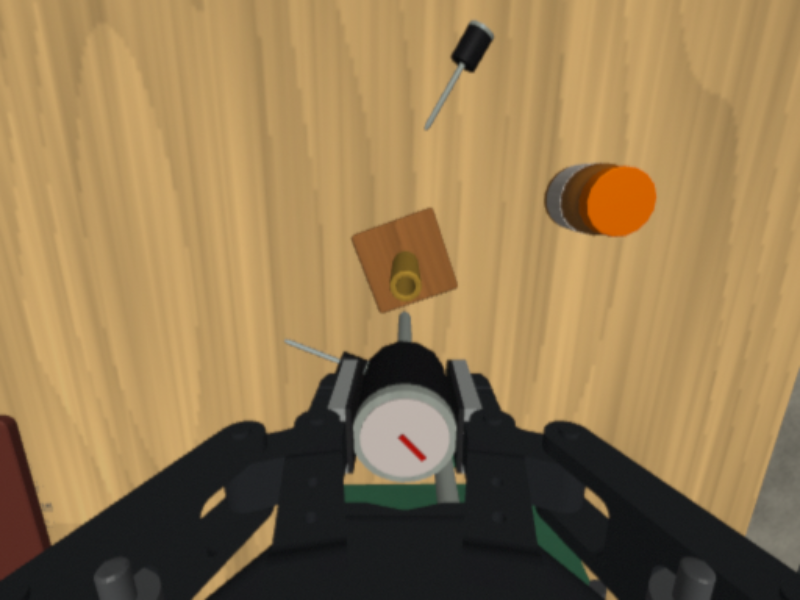

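The thermometer is held upright: dial centre (405,433), stem tip (405,315), and the empty stand tube at (405,285).

```bash
python3 -c "
from h import *
w=fix(ld('wrist'));k=.64
d=plane(w,405*k,433*k,.2846);t=plane(w,405*k,315*k,.1655)
print('dial',d.round(4),world(w,405*k,433*k).round(4),'tip',t.round(4),world(w,405*k,319*k).round(4),'stand',plane(w,405*k,285*k,.1).round(4))"
```

```text
dial [0.5294 0.293  0.2846] [0.5294 0.2943 0.2865] tip [0.5298 0.2912 0.1655] [0.5297 0.2948 0.1834] stand [0.53   0.2925 0.1   ]
```

Request:
{"fn": "send_rows", "kwargs": {
  "targets": [-0.08,0.015,0,0,-1,-0.2,0.04,0,0,-1,-0.32,0.06,0,0,-1,-0.44,0.085,0,0,-1,-0.56,0.11,0,0,-1,-0.68,0.13,0,0,-1,-0.77,0.15,0,0,-1,-0.807,0.155,0,0,-1,-0.807,0.155,0,0,-1,-0.807,0.155,0,0,-1]
}}

```text
time_s: 6.97
position: [0.5723, 0.093, 0.2494]
tool_rot: [-3.14, -0.001, 1.592]
wrist_force: [0.8, 0.4, -0.7]
width: 0.0312
gripper_force: 49.5
```

Request:
{"fn": "send_rows", "kwargs": {
  "targets": [0,0,0.02,0,-1,0,0,0.05,0,-1,0,0,0.08,0,-1,0,0,0.11,0,-1,0,0,0.14,0,-1,0,0,0.16,0,-1,0,0,0.18,0,-1,0,0,0.2,0,-1,0,0,0.2,0,-1,0,0,0.2,0,-1]
}}

```text
time_s: 7.8
position: [0.5728, 0.0921, 0.1999]
tool_rot: [-3.141, -0.0, 1.592]
wrist_force: [-0.2, 0.0, -0.7]
width: 0.031
gripper_force: 49.5
```

```bash
python3 -c "
from h import *
w=cap('wrist');s=cap('side')
cv2.imwrite('pics/s4.png',np.hstack([cv2.resize(w['img'][:,:,::-1],(400,300)),cv2.resize(s['img'][130:250,160:320][:,:,::-1],(400,300),interpolation=cv2.INTER_CUBIC)]))
to(.5725,.092,.1355,1.597)"
```

```text
shift [-0.0011 -0.0024  0.2598] turn -0.0027 | at [0.573  0.0923 0.2004] [ 3.141 -0.     1.592] F [-0.2  0.  -1.3] t 7.9 w 0.031
```

View pics/s4.png

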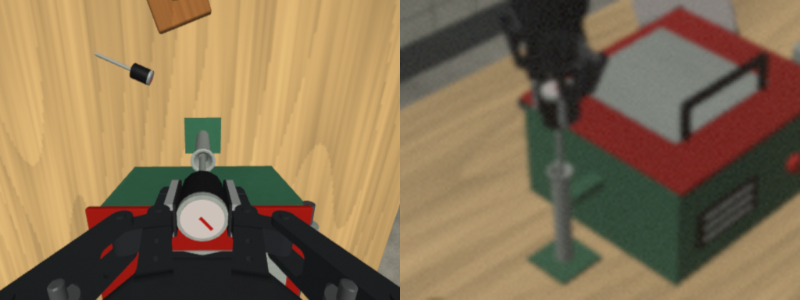

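The stem is inside the mouth: wrist (203,158), side (560,170). No contact force. Continuing down.

Request:
{"fn": "send_rows", "kwargs": {
  "targets": [0,0,0.03,0,-1,0,0,0.06,0,-1,0,0,0.09,0,-1,0,0,0.12,0,-1,0,0,0.15,0,-1,0,0,0.18,0,-1,0,0,0.21,0,-1,0,0,0.235,0,-1,0,0,0.255,0,-1,0,0,0.255,0,-1]
}}

```text
time_s: 8.73
position: [0.5729, 0.0923, 0.1363]
tool_rot: [-3.142, 0.0, 1.592]
wrist_force: [0.6, 0.2, -1.1]
width: 0.0307
gripper_force: 49.4
```

Request:
{"fn": "send_rows", "kwargs": {
  "targets": [0,0,0.004,0,-1,0,0,0.008,0,-1,0,0,0.012,0,-1,0,0,0.016,0,-1,0,0,0.016,0,-1,0,0,0.016,0,-1,0,0,0.016,0,-1,0,0,0.016,0,-1,0,0,0.016,0,-1,0,0,0.016,0,-1]
}}

```text
time_s: 9.57
position: [0.5731, 0.0924, 0.1358]
tool_rot: [3.14, 0.001, 1.592]
wrist_force: [-13.9, -3.7, 33.0]
width: 0.0307
gripper_force: 52.9
```

Seated: contact rose to 33 N at TCP z 0.136, as predicted. Easing off and opening.

Request:
{"fn": "send_rows", "kwargs": {
  "targets": [0,0,-0.014,0,-1,0,0,-0.014,0,-1,0,0,-0.014,0,1,0,0,-0.014,0,1,0,0,-0.014,0,1,0,0,-0.014,0,1,0,0,-0.014,0,1,0,0,-0.014,0,1,0,0,-0.014,0,1,0,0,-0.014,0,1]
}}

```text
time_s: 10.4
position: [0.5728, 0.0922, 0.1358]
tool_rot: [-3.142, -0.0, 1.592]
wrist_force: [0.8, -0.1, -0.6]
width: 0.0852
gripper_force: 0.0
```

Request:
{"fn": "send_rows", "kwargs": {
  "targets": [0,0,0,0,1,0,0,-0.05,0,1,0,0,-0.12,0,1,0,0,-0.2,0,1,0,0,-0.28,0,1,0,0,-0.36,0,1,0,0,-0.44,0,1,0,0,-0.52,0,1,0,0,-0.52,0,1,0,0,-0.52,0,1]
}}

```text
time_s: 11.23
position: [0.5734, 0.0926, 0.2678]
tool_rot: [3.139, -0.0, 1.592]
wrist_force: [-0.7, 0.4, -0.9]
width: 0.0853
gripper_force: 0.0
```

```bash
python3 -c "
from h import *
w=cap('wrist');s=cap('side')
cv2.imwrite('pics/s5.png',np.hstack([cv2.resize(w['img'][:,:,::-1],(400,300)),cv2.resize(s['img'][130:250,160:320][:,:,::-1],(400,300),interpolation=cv2.INTER_CUBIC)]))
to(.507,-.09,.265,1.597);to(.507,-.09,.167,1.597)"
```

```text
shift [-0.7227 -0.2776  0.0031] turn -0.0026 | at [0.5726 0.0921 0.2657] [-3.141  0.     1.592] F [-0.6 -0.3 -1. ] t 11.3333 w 0.0854
shift [-0.7227 -0.2775  0.3951] turn -0.0026 | at [0.5726 0.0921 0.2657] [-3.141  0.     1.592] F [-0.6 -0.3 -1. ] t 11.3333 w 0.0854
```

View pics/s5.png

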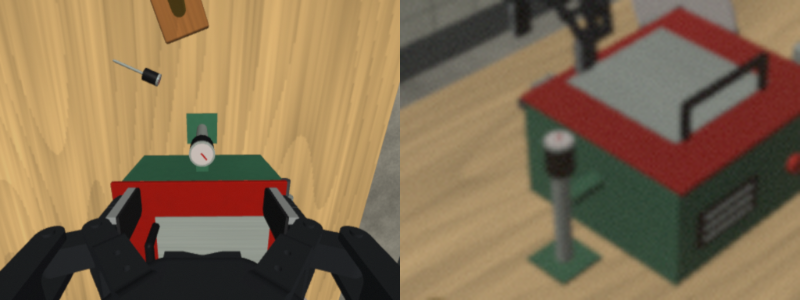

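Side crop (560,150): the head sits flush on the tube and is released. Next the handle, midpoint about (0.5065, -0.091, 0.186).

Request:
{"fn": "send_rows", "kwargs": {
  "targets": [-0.1,-0.04,0,0,1,-0.25,-0.1,0,0,1,-0.4,-0.16,0,0,1,-0.55,-0.22,0,0,1,-0.68,-0.265,0,0,1,-0.727,-0.279,0.04,0,1,-0.727,-0.279,0.1,0,1,-0.727,-0.279,0.2,0,1,-0.727,-0.279,0.2,0,1,-0.727,-0.279,0.2,0,1]
}}

```text
time_s: 12.17
position: [0.5059, -0.0905, 0.2146]
tool_rot: [-3.138, -0.001, 1.592]
wrist_force: [-0.0, 0.5, 1.1]
width: 0.0855
gripper_force: 0.0
```

```bash
python3 -c "
from h import *
to(.5065,-.091,.167,1.597)"
```

```text
shift [-0.0021  0.0031  0.1905] turn -0.0023 | at [ 0.5059 -0.0905  0.2146] [-3.138e+00 -1.000e-03  1.592e+00] F [-0.   0.5  1.1] t 12.1667 w 0.0855
```

Request:
{"fn": "send_rows", "kwargs": {
  "targets": [0,0,0.05,0,1,0,0,0.11,0,1,0,0,0.16,0,1,0,0,0.19,0,1,0,0,0.19,0,1,0,0,0.19,0,0.2,0,0,0.19,0,-0.2,0,0,0.19,0,-0.4,0,0,0.19,0,-0.6,0,0,0.19,0,-0.6],
  "force": 25
}}

```text
time_s: 13.0
position: [0.5072, -0.091, 0.1688]
tool_rot: [3.141, 0.0, 1.592]
wrist_force: [0.1, -0.5, 0.5]
width: 0.0257
gripper_force: 0.0
```

Request:
{"fn": "send_rows", "kwargs": {
  "targets": [0,0,0,0,-1,0,0,0,0,-1,0,0,0,0,-1,0,0,0,0,-1,0,0,0,0,-1,0,0,0,0,-1,0,0,0,0,-1,0,0,0,0,-1,0,0,0,0,-1,0,0,0,0,-1]
}}

```text
time_s: 13.83
position: [0.5086, -0.091, 0.1689]
tool_rot: [3.138, 0.0, 1.592]
wrist_force: [6.8, 0.0, -2.8]
width: 0.0112
gripper_force: 26.8
```

Run:
```python
from h import *
s=ctrl.observe();p=s['position'];R=Ro.from_euler('xyz',s['tool_rot']).as_matrix()
print(p,s['wrist_force'],s['width'])
ya=s['tool_rot'][2]-np.pi/2; ya=.02
ex=np.array([np.cos(ya),np.sin(ya),0])
f=lambda t:ex*(-.19*np.cos(t)+.052*np.sin(t)+.19)+np.array([0,0,.19*np.sin(t)+.052*np.cos(t)-.052])
for t in np.arange(.1,1.16,.05): print(round(t,2),(R.T@f(t)/.25).round(3))
```

```text
[ 0.50859112 -0.09100302  0.16892961] [ 6.77915063  0.01606949 -2.80651361] 0.011167087284294119
0.1 [-0.     0.025 -0.075]
0.15 [-0.     0.04  -0.111]
0.2 [-0.     0.057 -0.147]
0.25 [-0.     0.076 -0.181]
0.3 [-0.     0.096 -0.215]
0.35 [-0.     0.118 -0.248]
0.4 [-0.     0.142 -0.279]
0.45 [-0.     0.167 -0.309]
0.5 [-0.     0.194 -0.338]
0.55 [-0.     0.222 -0.366]
0.6 [-0.     0.252 -0.392]
0.65 [-0.     0.282 -0.416]
0.7 [-0.     0.314 -0.44 ]
0.75 [-0.     0.347 -0.461]
0.8 [-0.001  0.382 -0.481]
0.85 [-0.001  0.417 -0.499]
0.9 [-0.001  0.452 -0.515]
0.95 [-0.001  0.489 -0.529]
1.0 [-0.001  0.526 -0.542]
1.05 [-0.001  0.564 -0.553]
1.1 [-0.001  0.603 -0.561]
1.15 [-0.001  0.642 -0.568]
```

Request:
{"fn": "send_rows", "kwargs": {
  "targets": [0,0.015,-0.035,0,-1,0,0.033,-0.075,0,-1,0,0.048,-0.111,0,-1,0,0.065,-0.147,0,-1,0,0.084,-0.181,0,-1,0,0.104,-0.215,0,-1,0,0.126,-0.248,0,-1,0,0.15,-0.279,0,-1,0,0.175,-0.309,0,-1,0,0.202,-0.338,0,-1]
}}

```text
time_s: 14.67
position: [0.555, -0.0897, 0.2544]
tool_rot: [-3.136, 0.0, 1.592]
wrist_force: [-19.1, 2.2, 14.6]
width: 0.0113
gripper_force: 27.3
```

```bash
cat >> h.py <<'E'
def ang(g):
    # fit from measured TCP: g = TCP at shut grasp
    p=ctrl.observe()['position']; dx=p[0]-g[0]; dz=p[2]-g[2]
    return np.arctan2(dz+.052,.19-dx)-np.arctan2(.052,.19), np.hypot(dz+.052,.19-dx)-np.hypot(.19,.052)
E
python3 - <<'E'
from h import *
print(ang([.5086,-.091,.1689]))
s=cap('side');cv2.imwrite('pics/s6.png',cv2.resize(s['img'][80:240,170:380][:,:,::-1],(788,600),interpolation=cv2.INTER_CUBIC))
ex=np.array([1,0.02,0]);S=ctrl.observe();R=Ro.from_euler('xyz',S['tool_rot']).as_matrix()
f=lambda t:ex*(-.19*np.cos(t)+.052*np.sin(t)+.19)+np.array([0,0,.19*np.sin(t)+.052*np.cos(t)-.052])
for t in np.arange(.55,1.15,.05): print(round(t,2),(R.T@(f(t)-f(.5))/.25).round(3))
print(S['wrist_force'],S['width'])
E
```

```text
(np.float64(0.4963657792489773), np.float64(0.0017962010481463453))
0.55 [-0.     0.028 -0.028]
0.6 [-0.     0.057 -0.054]
0.65 [-0.     0.088 -0.079]
0.7 [-0.     0.12  -0.102]
0.75 [-0.     0.153 -0.124]
0.8 [-0.     0.187 -0.144]
0.85 [-0.     0.221 -0.162]
0.9 [-0.     0.257 -0.179]
0.95 [-0.     0.294 -0.193]
1.0 [-0.     0.331 -0.206]
1.05 [-0.     0.369 -0.217]
1.1 [-0.     0.407 -0.226]
[-20.17322722   1.30508624  18.17180684] 0.010950411651733423
```

View pics/s6.png

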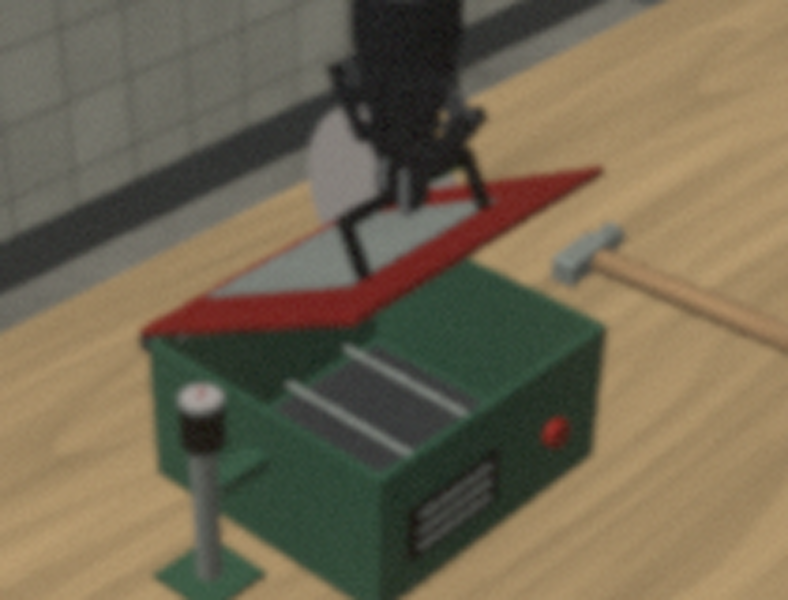

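The hatch is half open, held at the bar (415,205), and the thermometer is still home at (200,415). The force is mildly radial, so I'm shifting the arc outward by about 3 mm.

Request:
{"fn": "send_rows", "kwargs": {
  "targets": [0,0.02,-0.036,0,-1,0,0.049,-0.063,0,-1,0,0.081,-0.088,0,-1,0,0.113,-0.112,0,-1,0,0.147,-0.134,0,-1,0,0.181,-0.154,0,-1,0,0.216,-0.173,0,-1,0,0.252,-0.19,0,-1,0,0.289,-0.205,0,-1,0,0.289,-0.205,0,-1]
}}

```text
time_s: 15.55
position: [0.6314, -0.0876, 0.306]
tool_rot: [3.139, -0.001, 1.592]
wrist_force: [-3.9, 1.5, 6.6]
width: 0.0108
gripper_force: 26.1
```

Run:
```python
from h import *
print(ang([.5086,-.091,.1689]))
S=ctrl.observe();print(S['wrist_force'],S['width'])
ex=np.array([1,0.02,0]);R=Ro.from_euler('xyz',S['tool_rot']).as_matrix()
f=lambda t:ex*(-.19*np.cos(t)+.052*np.sin(t)+.19)+np.array([0,0,.19*np.sin(t)+.052*np.cos(t)-.052])
for t in (1.,1.05,1.1,1.12,1.15): print(round(t,2),(R.T@(f(t)-f(.95))/.25).round(3))
```

```text
(np.float64(0.9620516544840901), np.float64(0.0037122113383770416))
[-3.94506782  1.48857693  6.60315795] 0.010839844377815072
1.0 [-0.     0.037 -0.013]
1.05 [-0.     0.075 -0.023]
1.1 [-0.     0.114 -0.032]
1.12 [-0.     0.129 -0.035]
1.15 [-0.     0.152 -0.039]
```

Request:
{"fn": "send_rows", "kwargs": {
  "targets": [0,0.02,-0.007,0,-1,0,0.037,-0.014,0,-1,0,0.056,-0.02,0,-1,0,0.075,-0.026,0,-1,0,0.095,-0.031,0,-1,0,0.114,-0.036,0,-1,0,0.125,-0.038,0,-1,0,0.125,-0.038,0,-1,0,0.125,-0.038,0,-1,0,0.125,-0.038,0,-1]
}}

```text
time_s: 16.38
position: [0.6612, -0.0868, 0.3136]
tool_rot: [3.141, -0.001, 1.593]
wrist_force: [-0.4, 6.4, 2.0]
width: 0.0106
gripper_force: 26.2
```

Run:
```python
from h import *
a=ang([.5086,-.091,.1689]);print(a)
S=ctrl.observe();print(S['wrist_force'],S['width'])
s=cap('side');t=cap('top')
w=fix(s);W=cloud(w);im=w['img'].astype(int)
m=(im[...,0]>80)&(im[...,1]<50)&(im[...,2]<50)&(W[...,2]>.17)&(W[...,0]>.4)&(W[...,0]<.75)&(abs(W[...,1]+.09)<.15)
w=fix(t);W2=cloud(w);im=w['img'].astype(int)
m2=(im[...,0]>80)&(im[...,1]<50)&(im[...,2]<50)&(W2[...,2]>.17)&(W2[...,0]>.4)&(W2[...,0]<.75)&(abs(W2[...,1]+.09)<.15)
for P in (W[m],W2[m2]):
    if len(P)>20:
        u,sv,vt=np.linalg.svd(P-np.median(P,0),full_matrices=False);print(len(P),sv,vt[2],np.arctan2(abs(vt[2][0]),abs(vt[2][2])))
cv2.imwrite('pics/s7.png',np.hstack([cv2.resize(s['img'][60:240,170:380][:,:,::-1],(400,343)),cv2.resize(t['img'][110:250,200:350][:,:,::-1],(368,343),interpolation=cv2.INTER_CUBIC)]))
ex=np.array([1,0.02,0]);R=Ro.from_euler('xyz',S['tool_rot']).as_matrix()
f=lambda t:ex*(-.19*np.cos(t)+.052*np.sin(t)+.19)+np.array([0,0,.19*np.sin(t)+.052*np.cos(t)-.052])
for t in np.arange(1.1,.75,-.05): print(round(t,2),(R.T@(f(t)-f(a[0]))/.25).round(3))
```

```text
(np.float64(1.1158625209464748), np.float64(0.0032197415018376807))
[-0.3797196   6.40371979  1.97193653] 0.010624577449558961
192 [1.18618951 0.70969549 0.04928029] [-0.90559594 -0.01319296 -0.42393624] 1.1329685495633568
2520 [9.55766048 4.35831903 2.25320229] [-0.04754853  0.99620829  0.07285723] 0.5782190717982734
1.1 [ 0.    -0.012  0.002]
1.05 [ 0.    -0.051  0.011]
1.0 [ 0.    -0.089  0.022]
0.95 [ 0.    -0.126  0.035]
0.9 [ 0.    -0.162  0.049]
0.85 [ 0.    -0.198  0.066]
0.8 [ 0.    -0.233  0.084]
0.75 [ 0.    -0.267  0.104]
```

View pics/s7.png

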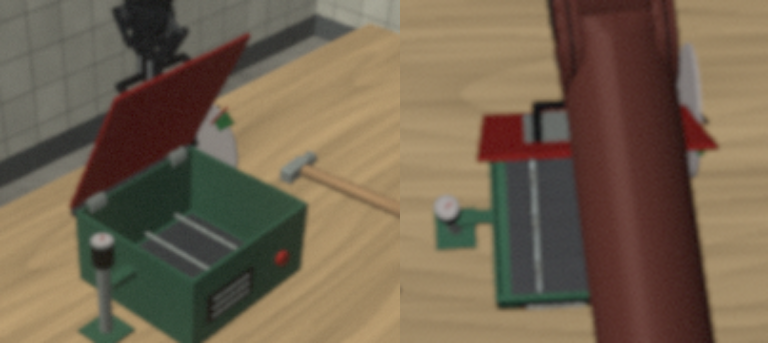

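The hatch plate stands at about 1.12–1.13 rad (plane fit and arm position agree), past the balance point and well below 1.45. Bringing it back to about 0.80.

Request:
{"fn": "send_rows", "kwargs": {
  "targets": [0,-0.025,0.005,0,-1,0,-0.051,0.011,0,-1,0,-0.076,0.018,0,-1,0,-0.1,0.025,0,-1,0,-0.126,0.034,0,-1,0,-0.15,0.043,0,-1,0,-0.174,0.053,0,-1,0,-0.198,0.064,0,-1,0,-0.215,0.073,0,-1,0,-0.233,0.082,0,-1]
}}

```text
time_s: 17.32
position: [0.6025, -0.0887, 0.2927]
tool_rot: [3.141, -0.0, 1.592]
wrist_force: [1.5, 5.0, -1.9]
width: 0.0108
gripper_force: 25.4
```

Request:
{"fn": "send_rows", "kwargs": {
  "targets": [0,0,0,0,-1,0,0,0,0,-1,0,0,0,0,-1,0,0,0,0,-1,0,0,0,0,-1,0,0,0,0,-1,0,0,0,0,-1,0,0,0,0,-1,0,0,0,0,-1,0,0,0,0,-1]
}}

```text
time_s: 18.15
position: [0.6025, -0.0887, 0.2928]
tool_rot: [-3.141, -0.0, 1.592]
wrist_force: [-0.2, 5.1, 0.8]
width: 0.0108
gripper_force: 25.6
```

Run:
```python
from h import *
print(ang([.5086,-.091,.1689]))
S=ctrl.observe();print(S['wrist_force'],S['width'],abs(S['joint_vel']).max())
s=cap('side');w=fix(s);W=cloud(w);im=w['img'].astype(int)
m=(im[...,0]>80)&(im[...,1]<50)&(im[...,2]<50)&(W[...,2]>.17)&(W[...,0]>.4)&(W[...,0]<.75)&(abs(W[...,1]+.09)<.15)
P=W[m];u,sv,vt=np.linalg.svd(P-np.median(P,0),full_matrices=False);print(len(P),sv,np.arctan2(abs(vt[2][0]),abs(vt[2][2])))
print(np.median(W[(abs(W[...,0]-.573)<.02)&(abs(W[...,1]-.092)<.02)&(W[...,2]>.14)],0), W[(abs(W[...,0]-.573)<.02)&(abs(W[...,1]-.092)<.02)][:,2].max())
cv2.imwrite('pics/s8.png',cv2.resize(s['img'][60:240,170:380][:,:,::-1],(400,343)))
```

```text
(np.float64(0.8034708425018339), np.float64(0.003474900564787692))
[-0.15647261  5.05916551  0.81450729] 0.010791230938458513 0.0020921349974789873
156 [1.08157819 0.79214582 0.02300292] 0.8173889595996247
[0.56608701 0.0962616  0.16405253] 0.1728293119290495
```

View pics/s8.png

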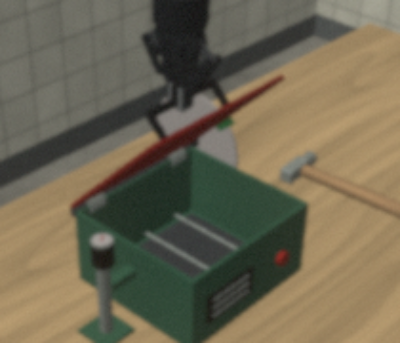

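The hatch is held steady at about 0.81 rad, inside the green band, and the thermometer is home at (102,250). Its top reads 0.17 m, as expected.

```bash
python3 -c "
from cell import ctrl
print(ctrl.sign_off())"
```

```text
the job is handed in; nothing more can be done
None
```

The job is handed in: the thermometer is fully home in the chest's tube and released, and the hatch was raised to about 1.12 rad, then brought back and held steady in the gripper at about 0.81 rad, inside the green band.

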